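# Slacken the saddle clamp by two turns and run the gauge under the dial indicator

### The job

On the dial-indicator checking station, roll the knurled head of the clamp screw round with a fingertip, counter-clockwise seen from above, until it is two full turns out from tight; it has already been started by less than half a turn, and its white line meets the red line on the saddle when tight and again at each full turn. Then push the freed saddle along its rail with the fingertip until it is fully home against the end stop and the black gauge stands under the indicator, ready for its check, and come away. Never take the screw head between the fingers, do not touch the gauge in its nest or the dial indicator, and disturb nothing else on the bench.

Things in the scene. Friction and masses are not known exactly. Their poses are not given: they have to be found in the camera images.
- station: the checking station, fixed to the bench: a grey base plate 160 x 340 mm, top 18 mm above the bench, with a ground steel rail 40 mm wide along its y axis, rail top 32 mm above the bench. Origin on the bench level; x points away from the robot when the station is square to it, y along the rail towards the end stop, z up. The base plate reaches from y = -190 to +150 mm, the rail's middle line is at x = -20 mm. A 20 mm steel column, 218 mm tall, stands at x = 55, y = 55 mm.
- indicator: the dial indicator on the column, fixed; its frame is the station's (same origin and axes). Dial 58 mm across and 22 mm thick, facing -x, middle at x = -20, y = 55 mm, 160 mm above the bench; its stem points straight down. Not to be touched.
- plunger_tip (a point): lower end of the indicator's stem, 110 mm above the bench, 10 mm above the gauge when that stands below it.
- saddle (a joint): how far the aluminium saddle has slid from its parking place along the station's +y axis, in m: 0 parked (as at the start), 0.070 against the end stop. The saddle is 74 mm across the rail (station x) and 180 mm long; its top is 62 mm and its underside 21 mm above the bench. It runs stiffly (about 3 N, it stays where it is left). The point of the clamp screw sits in a hole in the rail and locks it until the screw is about one and a half turns out.
- saddle_end (a point): middle of the saddle's flat end face on the side away from the stop, 47 mm above the bench; push here, towards the station's +y. Above the rail the face is free from 32 to 62 mm above the bench. The point's axes are the station's.
- nest (a point): middle of the nest's floor on the saddle's top, 62 mm above the bench; the nest is a grey ring of 66 mm bore, 78 mm outside and 12 mm high, 95 mm from the clamp screw's axis towards the stop.
- screw (a joint): turning angle of the clamp screw in rad, from 0 = tight, growing counter-clockwise seen from above; two full turns out is 12.566; it can turn to 17.3. At the start 0.2 to 2.6. Friction about 0.03 Nm (1.2 N at the rim); it stays where it is left. The thread lifts the head 2 mm for every turn out.
- screw_top (a point): middle of the flat top of the clamp screw's black knurled head, on the screw's axis. The head is 50 mm across and 18 mm high, flat-topped; its top is 86 mm above the bench when tight and 90 mm at two turns out. The knurl runs round the flank and over the top's edge and grips well (friction about 1.2): roll it with a fingertip laid on top near the rim and carried round at 5 to 8 N; flank strokes turn it only a little each. The gauge is 39 mm from the rim.
- screw_mark (a point): point on the white line (18 x 5 mm) on the head's top, 22 mm from the screw's axis; it turns with the head. When tight it lies on the station's -x side of the axis, against the red line.
- saddle_mark (a point): middle of the red line (14 x 5 mm) on the saddle's top, 30 mm from the screw's axis on the station's -x side.
- gauge: black round gauge with a white dial, 62 mm across and 38 mm high, lying face up loose in the nest; origin at the centre of its underside, z up; its top is 100 mm above the bench. Not to be touched.
- amber_bottle: small amber bottle with a white cap, 36 mm across, 65 mm tall, left of the station; origin under its middle. Bystander.
- black_bottle: black bottle, 54 mm across, 150 mm tall, left of the station; origin under its middle. Bystander.
- clear_bottle: white bottle, 44 mm across, 115 mm tall, left of the station; origin under its middle. Bystander.
- cup: small white plastic cup, 66 mm across, 45 mm tall, right of the station; origin under its middle. Bystander.
- acrylic_block: clear square holder block, 80 x 80 x 22 mm with a 53 mm round hole, right of the station; origin under its middle. Bystander.
- bezel_ring: loose black bezel ring, 68 mm across, 10 mm high, lying between robot and station; origin under its middle. Bystander.
- screwdriver: green-handled screwdriver, 160 mm long, lying at the front right; origin under its middle, x along its shaft. Bystander.

How it is judged:
On the way, in this order (a step that is already met when the one before it is completed fails the run):
1. the clamp screw has been brought two full turns out from tight (within 0.35 rad), the saddle still within 30 mm of where it was parked (value of joint screw between 12.216 and 12.916 rad and value of joint saddle below 0.03 m), for 0.2 s.
2. the saddle has been pushed home against its stop (value of joint saddle above 0.067 m), for 0.2 s.
At the end, for the whole second after the job is handed in: The clamp screw stands two full turns out (12.57 rad, within 0.35 rad) and still; the saddle is at rest within 3 mm of its stop (joint above 67 mm of 70); the gauge sits flat in its nest (not raised over 4 mm, tilt under 0.1 rad), its middle within 8 mm of the point under the indicator's plunger (value of joint screw between 12.216 and 12.916 rad and value of joint saddle above 0.067 m and velocity of joint saddle below 0.01 m/s and velocity of joint screw between -0.1 and 0.1 rad/s and z of gauge in the frame of nest below 0.004 m and angle between gauge's own z axis and vertical below 0.1 rad and horizontal distance between gauge and plunger_tip below 0.008 m and linear speed of gauge below 0.02 m/s); the robot touches nothing.
It fails at once if the screw head is taken between the fingers (the point between the finger pads comes within 15 mm of the middle of the head's top) (distance between the grasp point and screw_top below 0.015 m).
It fails at once if the gauge is touched by the robot (over 0.5 N) (contact force between any of the fingers, the arm and gauge above 0.5 N).
It fails at once if the gauge is lifted or tipped in its nest (z of gauge in the frame of nest above 0.006 m or angle between gauge's own z axis and vertical above 0.2 rad).
It fails at once if the dial indicator is touched by the robot (over 0.5 N) (contact force between any of the fingers, the arm and indicator above 0.5 N).
It fails at once if a bystander on the bench is moved by more than 15 mm (distance of any of amber_bottle, black_bottle, clear_bottle, cup, acrylic_block, bezel_ring, screwdriver from where it was at the start of the episode above 0.015 m).
It also fails if it takes over 67 s, if anything falls off the work surface, if the arm or the gripper's body presses on something with over 40 N, if the wrist force passes 120 N, or if a joint passes its speed limit or range.

### The arm

A 6-joint arm with a two-finger parallel gripper is mounted at the origin on the work surface. World frame = base frame: x ahead of the robot, y to its left, z up, the work surface at z = 0. Lengths are in m, angles in rad, forces in N, time in s.
With the tool pointing down it reaches from about 0.325 to 0.85 m from the base axis. Payload 4.4 kg.
Tool frame: the origin (TCP) lies midway between the tips of the shut fingers; the grasp point (between the pads) lies 19 mm behind it (manip.tcp_to_grasp is the z of the grasp point in the tool frame, in m); z points along the fingers, y is the line along which they close (so a half turn about z gives the same grasp; the last joint's range is limited). The gripper opens to 94 mm and grips with 3 to 60 N. Pads are 16 mm wide; open, the fingers measure 119 mm over their backs; the gripper's body (75 mm by 177 mm) begins 78 mm behind the grasp point.
Start: joints at [-1.492, 0.207, 1.542, -0, 1.393, -0.15], TCP at [0.131, -0.56, 0.205] pointing down, gripper open.
Joint ranges: [-2.73, 2.73], [-0.86, 2.22], [0.23, 2.46], [-1.11, 4.25], [0.08, 2.63], [-2.82, 2.82]. Speed limits (rad/s): [2.79, 2.79, 3.14, 3.14, 3.14, 3.14].

### API

Orientations are given as a unit quaternion [w, x, y, z].
In Python, from bench import manip, vision, workorder gives the robot as it stands.
- The arm moves only by the tool carry_out, never from a script. Its argument "commands" is a list of rows, each a list of 2 entries, a list of its own where there are three numbers: the shift along the tool's x, y, z in mm, then the turn about the tool's z in degrees. In form: [[[x, y, z], spin], ...]. A call has exactly 5 rows; each row is the pose to reach, as a shift and turn from the pose commanded when the call began, along the tool's axes at that moment; what a row does not reach only later rows make up. A row lasts 1/10 s, in which the tool goes at most 50 mm and 8.59 degrees, less where a joint would pass 70% of its speed; a pose out of reach is approached as far as the arm can. A call with a gripper value outside its range is refused whole. "grip" is the opening, from 0 (shut) to 1 (fully open), set as the call begins (left out, the last holds). The fingers move at their own pace and stop on an object; "squeeze" is the grip in N (left out, the last holds). Time passes only in rows, so rows that repeat a pose let the fingers close, or fill a call up. It gives the time, the measured TCP pose, the force, the opening and the grip force at its end, in the units of the state.
- manip.state(): the state, without advancing time (a new reading comes with each control period).
- vision.grab_frame(name): name is "scene" or "top" or "wrist"; returns the picture (420x560x3 uint8, red, green, blue); there is no depth.
- vision.camera_info(name): a dict with "camera_matrix" (3x3 intrinsics, pixels), "distortion" ([k1, k2, p1, p2, k3] as OpenCV has them; the pictures are not rectified), "T" (4x4, takes a point from camera to world coordinates); the wrist camera has in their place "tool_from_camera" (4x4, takes a point from camera to tool coordinates, whose origin is the TCP and whose axes are the flange's). Camera axes: x right, y up, looking along -z (the intrinsics and any distortion apply to the point x, -y, -z); pixel columns grow to the right and rows downward; lengths in m; the calibration is good to about 2 mm. A picture is of the moment at which its call begins: read the wrist's pose just before it. camera_info takes no time and is no camera call.
- workorder.close_job(): hands the job in; it is judged then, once.
The state is a dict: "clock": time; "qpos": joint angles; "qd": joint speeds; "effort": joint torques, N m; "tool_pos": TCP position; "tcp_rot": TCP orientation; "contact_force": force on the tool from outside, world axes, zero at the start; "wrist_torque": the same for the moment, N m; "opening": opening from 0.0 (shut) to 1.0 (fully open); "grasp_force": force on a finger pad.
Only numpy, scipy, OpenCV 4.12 (cv2) and the standard library are available. Lean on these libraries where they do the work, as an engineer would, in place of code of your own. Each camera call takes 0.05 s, during which the arm holds its last target. There are 200 camera calls.

## Working session

There is one attempt and no reset: what is moved stays moved. The work goes in short steps, Python scripts to look and compute and a tool call to move; the robot and the scene stay as the last step left them, time stands still between calls to the robot, and variables do not carry over. Pictures are saved under pics/ and viewed, at most 10 in all, crops included, and the job is handed in when it is done.

Besides the shell and the picture viewer there is one more tool, called after "Emit:" by a JSON object that holds its "name" and its "arguments". carry_out: Moves the arm, as the interface text tells. Its arguments: {"type":"object","properties":{"commands":{"type":"array","items":{"type":"array"}},"grip":{"type":"number"},"squeeze":{"type":"number"}},"required":["commands"]}

```bash
mkdir -p pics; ls
python3 - <<'E'
from bench import manip, vision
import cv2,numpy as np
s=manip.state(); print(s['clock'],s['tool_pos'],s['tcp_rot'],s['opening'])
ims=[]
for n in("top","scene"):
    i=vision.camera_info(n); print(n,np.round(i['camera_matrix'],1).tolist(),i['distortion'],np.round(i['T'],3).tolist())
    f=vision.grab_frame(n); cv2.imwrite(f'pics/{n}0.png',f[:,:,::-1])
i=vision.camera_info("wrist");print(np.round(i['tool_from_camera'],3).tolist(),manip.tcp_to_grasp)
E
```

```text
pics
0.0 [ 0.130884   -0.55907897  0.20430559] [-1.12710192e-03  9.93407093e-01  1.14634531e-01  3.44036344e-05] 1.0013532411824901
top [[463.7, 0.0, 276.5], [0.0, 463.7, 210.5], [0.0, 0.0, 1.0]] [0.03714558 0.         0.         0.         0.        ] [[0.019, 0.99, -0.138, 0.356], [-1.0, 0.018, -0.007, -0.012], [-0.004, 0.138, 0.99, 1.274], [0.0, 0.0, 0.0, 1.0]]
scene [[535.1, 0.0, 283.2], [0.0, 535.1, 215.7], [0.0, 0.0, 1.0]] [0.01076576 0.         0.         0.         0.        ] [[-0.823, -0.392, 0.411, 1.06], [0.568, -0.556, 0.607, 0.787], [-0.01, 0.733, 0.68, 1.011], [0.0, 0.0, 0.0, 1.0]]
[[-0.0, 0.961, 0.276, 0.081], [1.0, -0.0, 0.0, -0.001], [0.0, 0.276, -0.961, -0.179], [0.0, 0.0, 0.0, 1.0]] -0.0188
```

View pics/top0.png

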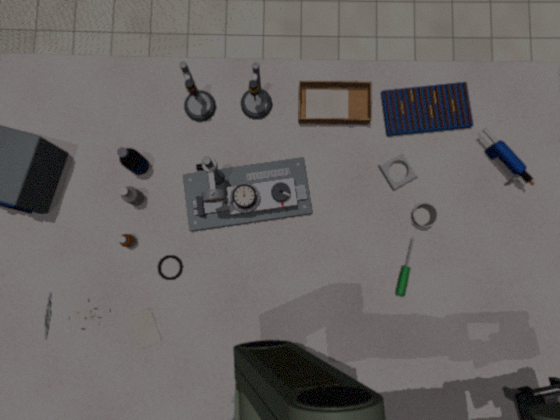

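View pics/scene0.png

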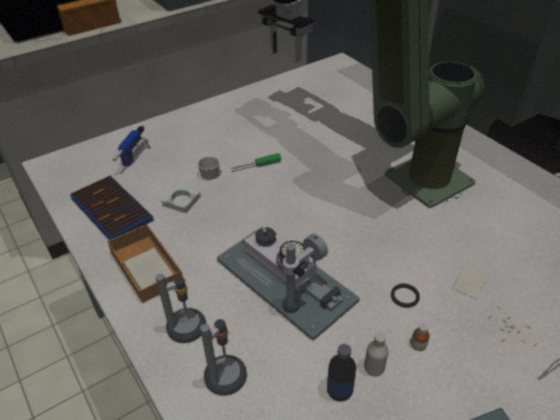

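The top view shows the plate around (247,193) px, with the screw head at (281,191), the red mark at (282,206) and the gauge at (245,196). The stop end is on the left (+y). Next I'll measure these more closely.

```bash
cat > h.py <<'E'
import numpy as np,cv2
from bench import manip,vision
from scipy.spatial.transform import Rotation as R
def Rt(s):
    q=s['tcp_rot'];return R.from_quat([q[1],q[2],q[3],q[0]]).as_matrix()
def ray(n,uv,z,s=None):
    i=vision.camera_info(n)
    if n=='wrist':
        T=np.eye(4);T[:3,:3]=Rt(s);T[:3,3]=s['tool_pos'];T=T@np.array(i['tool_from_camera'])
    else: T=np.array(i['T'])
    p=cv2.undistortPoints(np.array(uv,float).reshape(-1,1,2),np.array(i['camera_matrix']),np.array(i['distortion'])).reshape(-1,2)
    d=np.c_[p[:,0],-p[:,1],-np.ones(len(p))]@T[:3,:3].T
    o=T[:3,3];return o+d*((z-o[2])/d[:,2])[:,None]
E
python3 - <<'E'
from h import *
f=cv2.imread('pics/top0.png')
c=f[140:240,165:325]; cv2.imwrite('pics/c0.png',cv2.resize(c,(800,500),interpolation=cv2.INTER_CUBIC))
hsv=cv2.cvtColor(f,cv2.COLOR_BGR2HSV)
m=((hsv[...,0]<8)|(hsv[...,0]>172))&(hsv[...,1]>110)&(hsv[...,2]>60)
ys,xs=np.nonzero(m[140:240,260:310]);print('red',xs.mean()+260,ys.mean()+140,len(xs))
print(ray('top',[[xs.mean()+260,ys.mean()+140]],.062))
E
```

```text
red 281.8333333333333 203.66666666666666 6
[[ 0.54317786 -0.01808413  0.062     ]]
```

View pics/c0.png

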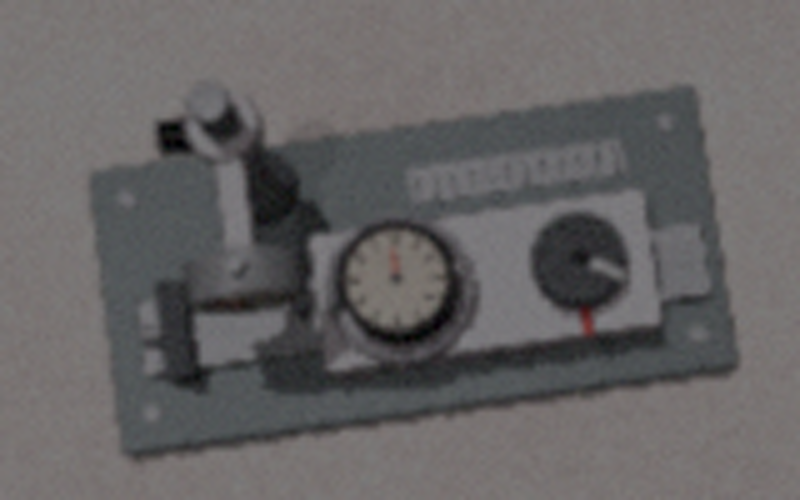

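The crop (5x, offset 165,140) shows plate corners at (92,172), (692,86), (737,368) and (125,455). The head is centred at (580,262), with the white line pointing to (620,275), and the red line is at (587,321).

Run:
```python
from h import *
P=lambda l,z: ray('top',[[165+(x+.5)/5-.5,140+(y+.5)/5-.5] for x,y in l],z)
c=P([(92,172),(692,86),(737,368),(125,455)],.018)
print(c.round(3))
# y axis: from right to left
dy=(c[0]-c[1])+(c[3]-c[2]); yaw=np.arctan2(-dy[0],dy[1]); print('yaw deg',np.degrees(yaw))
h=P([(580,262),(622,276)],.0865);print('head',h.round(4))
g=P([(397,277)],.100);print('gauge',g.round(4))
r=P([(587,321)],.062);print('red',r.round(4))
dg=(g-h[0])[0];print('gauge-head',np.linalg.norm(dg[:2]),np.degrees(np.arctan2(-dg[0],dg[1])))
ex=np.array([np.cos(yaw),np.sin(yaw)]);ey=np.array([-np.sin(yaw),np.cos(yaw)])
d=(h[1]-h[0])[:2];a=np.arctan2(d@ey,d@ex);print('screw angle',(a-np.pi)%(2*np.pi))
ctr=c.mean(0)[:2];print('origin',ctr+ey*.02, 'head from origin', [(h[0][:2]-ctr-ey*.02)@e for e in(ex,ey)])
```

```text
[[ 0.628  0.256  0.018]
 [ 0.683 -0.075  0.018]
 [ 0.525 -0.101  0.018]
 [ 0.471  0.231  0.018]]
yaw deg 9.292335172767274
head [[ 0.57   -0.0142  0.0865]
 [ 0.563  -0.0362  0.0865]]
gauge [[0.5581 0.0796 0.1   ]]
red [[ 0.5428 -0.0185  0.062 ]]
gauge-head 0.09460548984046908 7.256640918530643
screw angle 1.1001335818520603
origin [0.57356057 0.09750728] head from origin [np.float64(-0.0215516081342413), np.float64(-0.10970427347274572)]
```

Emit:
{"name": "carry_out", "arguments": {"commands": [[[36.8,-28.7,0],0],[[73.6,-57.4,0],0],[[110.4,-86.1,0],0],[[147.2,-114.8,0],0],[[184,-143.5,0],0]], "grip": 0}}

```text
clock: 0.6
tool_pos: [0.2781, -0.3764, 0.205]
tcp_rot: [-0.0, 0.993, 0.114, -0.0]
contact_force: [-0.3, -0.2, -0.2]
opening: 0.612
grasp_force: 0.0
```

Emit:
{"name": "carry_out", "arguments": {"commands": [[[36.8,-28.7,0],0],[[73.6,-57.4,0],0],[[110.4,-86.1,0],0],[[147.2,-114.8,0],0],[[184,-143.5,0],0]]}}

```text
clock: 1.1
tool_pos: [0.4245, -0.1947, 0.2052]
tcp_rot: [-0.0, 0.993, 0.115, -0.0]
contact_force: [1.0, -1.0, -0.2]
opening: 0.185
grasp_force: 0.0
```

Emit:
{"name": "carry_out", "arguments": {"commands": [[[36.8,-28.7,0],0],[[73.6,-57.4,0],0],[[110.4,-86.1,0],0],[[147.2,-114.8,0],0],[[184,-143.5,0],0]]}}

```text
clock: 1.6
tool_pos: [0.5709, -0.0131, 0.2049]
tcp_rot: [-0.0, 0.993, 0.115, -0.0]
contact_force: [-0.5, -1.2, 0.1]
opening: 0.004
grasp_force: 0.0
```

Emit:
{"name": "carry_out", "arguments": {"commands": [[[0,0,0],-8.5],[[0,0,0],-17],[[0,0,0],-25.5],[[0,0,0],-34],[[0,0,0],-42.5]]}}

```text
clock: 2.1
tool_pos: [0.5699, -0.0147, 0.2047]
tcp_rot: [-0.0, 0.883, 0.47, -0.001]
contact_force: [0.5, 0.1, 0.2]
opening: 0.004
grasp_force: 0.0
```

Emit:
{"name": "carry_out", "arguments": {"commands": [[[0,0,0],-8.5],[[0,0,0],-17],[[0,0,0],-25.5],[[0,0,0],-34],[[0,0,0],-42.5]]}}

```text
clock: 2.6
tool_pos: [0.5699, -0.0149, 0.2048]
tcp_rot: [-0.001, 0.653, 0.758, -0.0]
contact_force: [1.2, -0.5, -0.4]
opening: 0.004
grasp_force: 0.0
```

Run:
```python
from h import *
s=manip.state(); print(s['clock'],s['tool_pos'],s['tcp_rot'],s['opening'],s['qpos'],s['contact_force'])
np.save('s1.npy',s,allow_pickle=True)
f=vision.grab_frame('wrist'); cv2.imwrite('pics/w1.png',f[:,:,::-1])
```

```text
2.6 [ 0.56990472 -0.01488547  0.20475071] [-5.86326519e-04  6.52635674e-01  7.57671570e-01 -3.53592170e-04] 0.004468603791669998 [-1.77889324e-01  1.97805864e-01  1.55345251e+00 -1.32208825e-05
  1.39170361e+00 -3.26567092e-01] [ 1.19481587 -0.47005505 -0.38417754]
```

View pics/w1.png

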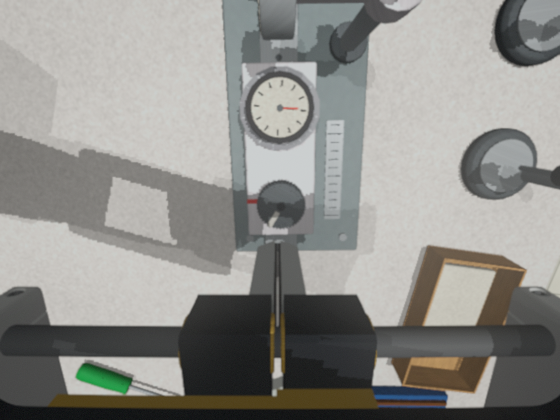

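The wrist view shows the head centred at (281,204), the mark pointing to about (272,222) and the red line at (252,202). The rail runs almost vertically in the picture. The screw is at about 1.1 rad.

Run:
```python
from h import *
s=np.load('s1.npy',allow_pickle=True).item()
f=cv2.imread('pics/w1.png');g=cv2.cvtColor(f,cv2.COLOR_BGR2GRAY)
m=(g[170:240,250:312]<75).astype(np.uint8);m=cv2.morphologyEx(m,cv2.MORPH_CLOSE,np.ones((9,9)))
cs,_=cv2.findContours(m,0,2);c=max(cs,key=cv2.contourArea);print('circ',cv2.minEnclosingCircle(c),cv2.boundingRect(c))
h=ray('wrist',[[281,204],[272,222]],.0864,s);print('head',h.round(4))
r=ray('wrist',[[252,202]],.062,s);print('red',r.round(4))
ga=ray('wrist',[[279.5,107]],.1,s);print('gauge',ga.round(4))
e=ray('wrist',[[247,235],[313,235]],.062,s);print('end',e.round(4))
x=Rt(s)[:,0];print('tool yaw',np.degrees(np.arctan2(x[1],x[0])))
d=(ga-h[0])[0];print(np.linalg.norm(d[:2]),'y dir',np.degrees(np.arctan2(d[1],d[0])))
d=(h[0]-e.mean(0));print(d, np.degrees(np.arctan2(*(e[1]-e[0])[1::-1])))
print('tool frame head',(Rt(s).T@(h[0]-s['tool_pos'])).round(4))
```

```text
circ ((29.5, 35.5), 23.92707061767578) (6, 27, 48, 27)
head [[ 0.5731 -0.0104  0.0864]
 [ 0.5668 -0.0309  0.0864]]
red [[ 0.5423 -0.0191  0.062 ]]
gauge [[0.5575 0.0815 0.1   ]]
end [[ 0.5415 -0.0584  0.062 ]
 [ 0.6159 -0.0472  0.062 ]]
tool yaw 98.51872813315123
0.0932188224305336 y dir 99.62564625841091
[-0.00560341  0.04241942  0.0244    ] 8.55753097999631
tool frame head [0.0039 0.004  0.1183]
```

Emit:
{"name": "carry_out", "arguments": {"commands": [[[-18,2,40],0],[[-18,2,80],0],[[-18,2,105],0],[[-18,2,113],0],[[-18,2,115],0]]}}

```text
clock: 3.15
tool_pos: [0.5739, -0.0323, 0.0892]
tcp_rot: [-0.001, 0.655, 0.755, -0.001]
contact_force: [0.4, 0.5, 0.8]
opening: 0.004
grasp_force: 0.0
```

Emit:
{"name": "carry_out", "arguments": {"commands": [[[0,0,0.5],0],[[0,0,1],0],[[0,0,1.5],0],[[0,0,2],0],[[0,0,2],0]]}}

```text
clock: 3.65
tool_pos: [0.5752, -0.0325, 0.089]
tcp_rot: [0.0, 0.655, 0.756, 0.0]
contact_force: [1.4, -0.3, -0.7]
opening: 0.006
grasp_force: 0.0
```

Emit:
{"name": "carry_out", "arguments": {"commands": [[[0,0,0.5],0],[[0,0,1],0],[[0,0,1],0],[[0,0,1],0],[[0,0,1],0]]}}

```text
clock: 4.15
tool_pos: [0.5749, -0.0325, 0.0874]
tcp_rot: [-0.0, 0.655, 0.756, -0.0]
contact_force: [-0.4, -0.2, -0.2]
opening: 0.007
grasp_force: 0.0
```

Emit:
{"name": "carry_out", "arguments": {"commands": [[[0,0,0.5],0],[[0,0,1],0],[[0,0,1],0],[[0,0,1],0],[[0,0,1],0]]}}

```text
clock: 4.65
tool_pos: [0.575, -0.0325, 0.0866]
tcp_rot: [0.0, 0.655, 0.756, 0.0]
contact_force: [-0.6, 0.2, 1.6]
opening: 0.007
grasp_force: 0.6
```

Emit:
{"name": "carry_out", "arguments": {"commands": [[[0,0,0.5],0],[[0,0,0.5],0],[[0,0,0.5],0],[[0,0,0.5],0],[[0,0,0.5],0]]}}

```text
clock: 5.15
tool_pos: [0.5752, -0.0326, 0.0864]
tcp_rot: [0.0, 0.655, 0.756, 0.0]
contact_force: [-1.1, -0.3, 4.7]
opening: 0.004
grasp_force: 2.7
```

Emit:
{"name": "carry_out", "arguments": {"commands": [[[1.1,6.5,0.2],0],[[4.4,12.2,0.1],0],[[9.5,16.5,0],0],[[15.7,18.7,-0.1],0],[[22.3,18.7,-0.25],0]]}}

```text
clock: 5.65
tool_pos: [0.5915, -0.0085, 0.0868]
tcp_rot: [0.002, 0.655, 0.756, 0.0]
contact_force: [1.2, -2.8, 4.6]
opening: 0.004
grasp_force: 2.0
```

Run:
```python
from h import *
s=manip.state(); print(s['tool_pos'],s['contact_force'])
f=vision.grab_frame('wrist'); a=f[90:260,200:360,::-1]
f=vision.grab_frame('top'); b=f[170:220,255:305,::-1]
a=cv2.resize(a,(480,510));b=cv2.resize(b,(320,320),interpolation=cv2.INTER_CUBIC)
b=cv2.copyMakeBorder(b,0,190,0,0,cv2.BORDER_CONSTANT);cv2.imwrite('pics/w2.png',np.hstack([a,b]))
```

```text
[ 0.5915407  -0.00853705  0.08684026] [ 1.18840594 -2.78890169  4.63644907]
```

View pics/w2.png

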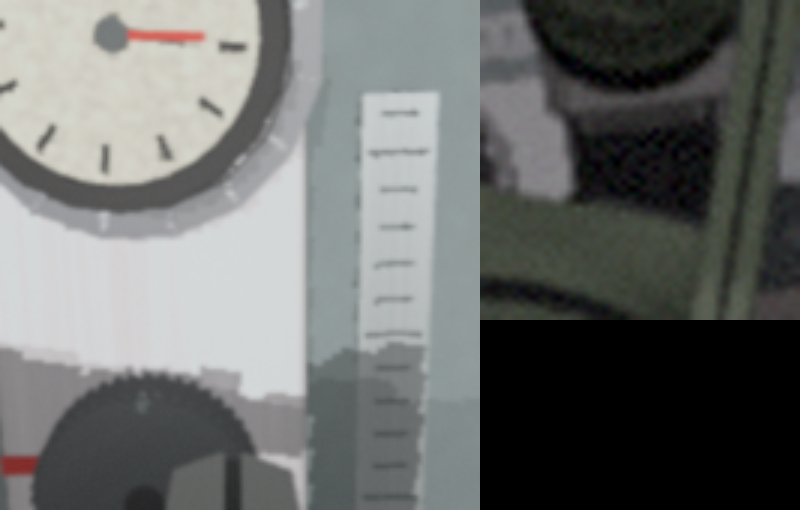

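In the wrist crop the tip is on the rim at the right, and the white line is hidden under or beside it. The arm blocks the top camera. The force is steady, so I'll carry on.

Emit:
{"name": "carry_out", "arguments": {"commands": [[[6.2,-2.2,0.1],0],[[11.3,-6.5,0],0],[[14.6,-12.2,-0.1],0],[[15.7,-18.7,-0.25],0],[[14.6,-25.2,-0.35],0]]}}

```text
clock: 6.25
tool_pos: [0.5637, 0.0041, 0.0872]
tcp_rot: [0.001, 0.655, 0.756, 0.001]
contact_force: [4.3, -0.7, 5.6]
opening: 0.004
grasp_force: 2.4
```

Emit:
{"name": "carry_out", "arguments": {"commands": [[[-3.3,-5.7,-0.1],0],[[-8.4,-10,-0.2],0],[[-14.6,-12.2,-0.3],0],[[-21.2,-12.2,-0.45],0],[[-27.4,-10,-0.55],0]]}}

```text
clock: 6.75
tool_pos: [0.5551, -0.0233, 0.0873]
tcp_rot: [-0.003, 0.655, 0.756, 0.0]
contact_force: [-2.7, 3.2, 9.6]
opening: 0.005
grasp_force: 5.1
```

Emit:
{"name": "carry_out", "arguments": {"commands": [[[-5.1,4.3,-0.3],0],[[-8.4,10,-0.4],0],[[-9.5,16.5,-0.5],0],[[-8.4,23,-0.6],0],[[-5.1,28.7,-0.7],0]]}}

```text
clock: 7.25
tool_pos: [0.5838, -0.0269, 0.0878]
tcp_rot: [-0.002, 0.655, 0.756, -0.002]
contact_force: [-3.4, -3.1, 9.2]
opening: 0.004
grasp_force: 4.4
```

Emit:
{"name": "carry_out", "arguments": {"commands": [[[5.1,4.3,-0.1],0],[[11.3,6.5,-0.2],0],[[17.9,6.5,-0.3],0],[[24.1,4.3,-0.4],0],[[29.2,0,-0.5],0]]}}

```text
clock: 7.75
tool_pos: [0.5821, 0.0026, 0.0883]
tcp_rot: [0.0, 0.655, 0.756, 0.0]
contact_force: [3.0, -2.5, 3.8]
opening: 0.006
grasp_force: 2.0
```

Emit:
{"name": "carry_out", "arguments": {"commands": [[[0,0,-10],0],[[0,0,-40],0],[[-20,-10,-80],0],[[-29,-12,-110],0],[[-29,-12,-110],0]]}}

```text
clock: 8.25
tool_pos: [0.5762, -0.0288, 0.203]
tcp_rot: [0.003, 0.655, 0.755, 0.002]
contact_force: [0.3, -0.2, 0.2]
opening: 0.002
grasp_force: 0.0
```

Run:
```python
from h import *
s=manip.state(); print(s['clock'],s['tool_pos'],s['contact_force']);np.save('s3.npy',s,allow_pickle=True)
f=vision.grab_frame('wrist');cv2.imwrite('pics/w3f.png',f[:,:,::-1]); a=f[40:240,190:370,::-1]
cv2.imwrite('pics/w3.png',cv2.resize(a,(540,600),interpolation=cv2.INTER_CUBIC))
```

```text
8.25 [ 0.57624197 -0.02882604  0.20295207] [ 0.28545688 -0.16746532  0.17279859]
```

View pics/w3.png

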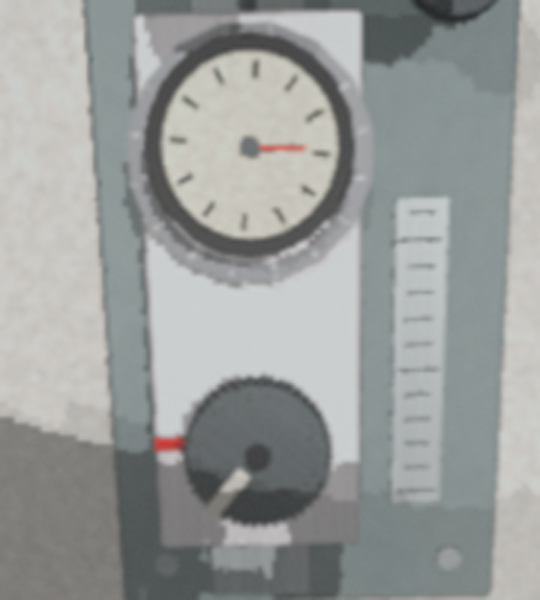

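The crop (3x, offset 190,40) shows the hub at (257,458) and the white line's outer end at (222,500). The tip height rose 1.9 mm, so the head has turned about one revolution, with some slip.

```bash
cat > ang.py <<'E'
from h import *
def ang(s,hub,mk,z):
    h=ray('wrist',[hub,mk],z,s); d=(h[1]-h[0])[:2]
    return h.round(4),(np.arctan2(d[1],d[0])-np.radians(8.7)-np.pi)%(2*np.pi)
E
python3 - <<'E'
from ang import *
s=np.load('s3.npy',allow_pickle=True).item()
C=lambda x,y:(190+(x+.5)/3-.5,40+(y+.5)/3-.5)
print(ang(s,C(257,458),C(222,500),.0883))
f=cv2.imread('pics/w3f.png').astype(int)[180:215,255:290]
g=f.sum(2); m=(g>330)
n,l,st,ce=cv2.connectedComponentsWithStats(m.astype(np.uint8));print(st,ce+[255,180])
print(ray('wrist',[C(168,444)],.062,s))
E
```

```text
(array([[ 0.5729, -0.0124,  0.0883],
       [ 0.5632, -0.0284,  0.0883]]), np.float64(0.8745831617548472))
[[   0    0   35   35 1053]
 [  32    0    3    1    3]
 [   0   15   19   20  153]
 [  24   32   11    3   16]] [[272.94586895 195.48907882]
 [288.         180.        ]
 [263.79738562 205.99346405]
 [285.1875     213.625     ]]
[[ 0.54116332 -0.01749529  0.062     ]]
```

Emit:
{"name": "carry_out", "arguments": {"commands": [[[-4,0,40],0],[[-4,0,80],0],[[-4,0,100],0],[[-4,0,106],0],[[-4,0,107],0]]}}

```text
clock: 8.8
tool_pos: [0.5721, -0.0306, 0.0888]
tcp_rot: [-0.003, 0.655, 0.756, -0.001]
contact_force: [-0.2, 0.1, 0.1]
opening: 0.004
grasp_force: 0.0
```

Emit:
{"name": "carry_out", "arguments": {"commands": [[[0,0,0.5],0],[[0,0,1],0],[[0,0,1],0],[[0,0,1],0],[[0,0,1],0]]}}

```text
clock: 9.3
tool_pos: [0.5751, -0.0319, 0.0905]
tcp_rot: [0.0, 0.655, 0.756, 0.0]
contact_force: [0.5, -0.6, -0.1]
opening: 0.006
grasp_force: 0.0
```

Emit:
{"name": "carry_out", "arguments": {"commands": [[[0,0,1],0],[[0,0,1.6],0],[[0,0,2.2],0],[[0,0,2.6],0],[[0,0,2.6],0]]}}

```text
clock: 9.8
tool_pos: [0.5753, -0.032, 0.0884]
tcp_rot: [0.0, 0.655, 0.756, 0.0]
contact_force: [-1.6, -0.7, 4.6]
opening: 0.005
grasp_force: 2.4
```

Emit:
{"name": "carry_out", "arguments": {"commands": [[[1.1,6.5,0.3],0],[[4.4,12.2,0.2],0],[[9.5,16.5,0.2],0],[[15.7,18.7,0.1],0],[[22.3,18.7,0],0]]}}

```text
clock: 10.3
tool_pos: [0.592, -0.0081, 0.0888]
tcp_rot: [0.002, 0.655, 0.756, 0.0]
contact_force: [0.6, -2.7, 4.9]
opening: 0.005
grasp_force: 2.2
```

Emit:
{"name": "carry_out", "arguments": {"commands": [[[6.2,-2.2,0.1],0],[[11.3,-6.5,0],0],[[14.6,-12.2,-0.1],0],[[15.7,-18.7,-0.2],0],[[14.6,-25.2,-0.2],0]]}}

```text
clock: 10.8
tool_pos: [0.5648, 0.0049, 0.0891]
tcp_rot: [0.001, 0.655, 0.756, 0.002]
contact_force: [3.5, 0.6, 6.0]
opening: 0.004
grasp_force: 2.8
```

Emit:
{"name": "carry_out", "arguments": {"commands": [[[-3.3,-5.7,-0.1],0],[[-8.4,-10,-0.2],0],[[-14.6,-12.2,-0.3],0],[[-21.2,-12.2,-0.5],0],[[-27.4,-10,-0.6],0]]}}

```text
clock: 11.3
tool_pos: [0.5561, -0.0226, 0.0893]
tcp_rot: [-0.002, 0.655, 0.756, 0.001]
contact_force: [-2.8, 3.1, 10.5]
opening: 0.008
grasp_force: 5.3
```

Emit:
{"name": "carry_out", "arguments": {"commands": [[[-5.1,4.3,-0.2],0],[[-8.4,10,-0.3],0],[[-9.5,16.5,-0.4],0],[[-8.4,23,-0.5],0],[[-8.4,23,-0.5],0]]}}

```text
clock: 11.8
tool_pos: [0.58, -0.0294, 0.0896]
tcp_rot: [-0.001, 0.655, 0.756, -0.001]
contact_force: [-3.1, -0.9, 10.8]
opening: 0.004
grasp_force: 5.2
```

Emit:
{"name": "carry_out", "arguments": {"commands": [[[0,0,-10],0],[[0,0,-40],0],[[0,-6,-80],0],[[4,-6,-110],0],[[4,-6,-110],0]]}}

```text
clock: 12.3
tool_pos: [0.577, -0.0263, 0.2037]
tcp_rot: [0.003, 0.655, 0.756, 0.002]
contact_force: [0.5, -0.2, -0.0]
opening: 0.003
grasp_force: 0.0
```

Emit:
{"name": "carry_out", "arguments": {"commands": [[[0,0,0],0],[[0,0,0],0],[[0,0,0],0],[[0,0,0],0],[[0,0,0],0]]}}

```text
clock: 12.8
tool_pos: [0.5743, -0.0267, 0.1979]
tcp_rot: [-0.001, 0.655, 0.756, -0.0]
contact_force: [-0.1, 0.7, 0.7]
opening: 0.006
grasp_force: 0.0
```

Run:
```python
from h import *
s=manip.state(); print(s['clock'],s['tool_pos'],s['contact_force']);np.save('s4.npy',s,allow_pickle=True)
f=vision.grab_frame('wrist');cv2.imwrite('pics/w4f.png',f[:,:,::-1]); a=f[40:240,190:370,::-1]
cv2.imwrite('pics/w4.png',cv2.resize(a,(540,600),interpolation=cv2.INTER_CUBIC))
```

```text
12.8 [ 0.57428345 -0.02673369  0.19790496] [-0.05233974  0.72562898  0.66579222]
```

View pics/w4.png

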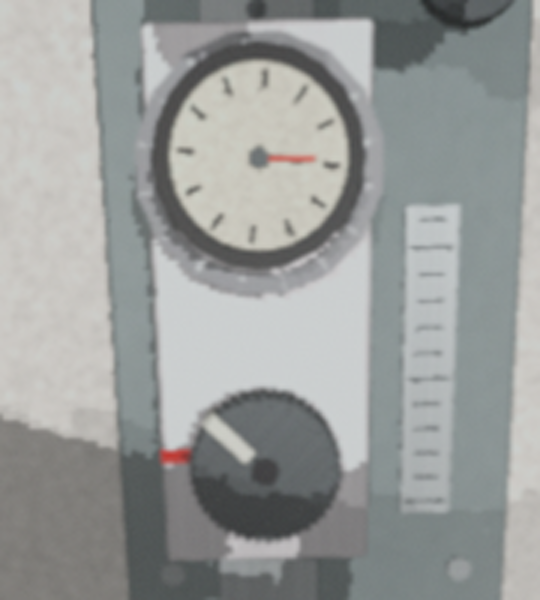

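In the crop the hub is at (264,471) and the outer end of the line at (206,417), about 40° short of the red line.

Run:
```python
from ang import *
s=np.load('s4.npy',allow_pickle=True).item()
C=lambda x,y:(190+(x+.5)/3-.5,40+(y+.5)/3-.5)
h,a=ang(s,C(264,471),C(206,417),.0898);print(h,a,2*np.pi-a,np.degrees(2*np.pi-a)/.7)
```

```text
[[ 0.5726 -0.0127  0.0898]
 [ 0.5517  0.0022  0.0898]] 5.511805122772074 0.7713801844075121 63.13832709510515
```

Emit:
{"name": "carry_out", "arguments": {"commands": [[[-5,0,40],0],[[-5,0,80],0],[[-5,0,100],0],[[-5,0,106],0],[[-5,0,107],0]]}}

```text
clock: 13.35
tool_pos: [0.5753, -0.0317, 0.0916]
tcp_rot: [-0.0, 0.655, 0.756, -0.0]
contact_force: [-0.2, 0.4, 1.8]
opening: 0.003
grasp_force: 0.0
```

Emit:
{"name": "carry_out", "arguments": {"commands": [[[0,0,1],0],[[0,0,2],0],[[0,0,2.5],0],[[0,0,3],0],[[0,0,3],0]]}}

```text
clock: 13.85
tool_pos: [0.5763, -0.0319, 0.09]
tcp_rot: [0.001, 0.655, 0.756, 0.0]
contact_force: [0.2, -0.4, 3.0]
opening: 0.009
grasp_force: 1.3
```

Emit:
{"name": "carry_out", "arguments": {"commands": [[[0,0,0.4],0],[[1.1,6.5,0.4],0],[[4.4,12.2,0.3],0],[[10.7,17.1,0.2],0],[[10.7,17.1,0.2],0]]}}

```text
clock: 14.35
tool_pos: [0.5918, -0.019, 0.09]
tcp_rot: [0.001, 0.655, 0.756, -0.0]
contact_force: [-1.8, -0.7, 6.5]
opening: 0.004
grasp_force: 2.8
```

Emit:
{"name": "carry_out", "arguments": {"commands": [[[0,0,-10],0],[[0,0,-40],0],[[-14,-17,-80],0],[[-14,-17,-110],0],[[-14,-17,-110],0]]}}

```text
clock: 14.85
tool_pos: [0.5795, -0.0359, 0.2049]
tcp_rot: [0.005, 0.655, 0.755, 0.003]
contact_force: [0.4, -0.2, 0.7]
opening: 0.003
grasp_force: 0.0
```

Emit:
{"name": "carry_out", "arguments": {"commands": [[[0,0,0],0],[[0,0,0],0],[[0,0,0],0],[[0,0,0],0],[[0,0,0],0]]}}

```text
clock: 15.35
tool_pos: [0.5756, -0.0348, 0.1977]
tcp_rot: [-0.001, 0.655, 0.756, -0.0]
contact_force: [-0.0, 0.3, -0.0]
opening: 0.006
grasp_force: 0.0
```

Run:
```python
from h import *
s=manip.state(); print(s['clock'],s['tool_pos'],s['contact_force']);np.save('s5.npy',s,allow_pickle=True)
f=vision.grab_frame('wrist');cv2.imwrite('pics/w5f.png',f[:,:,::-1]); a=f[40:240,190:370,::-1]
cv2.imwrite('pics/w5.png',cv2.resize(a,(540,600),interpolation=cv2.INTER_CUBIC))
```

```text
15.35 [ 0.57556934 -0.0347596   0.19767801] [-0.01271877  0.28530333 -0.00086793]
```

View pics/w5.png

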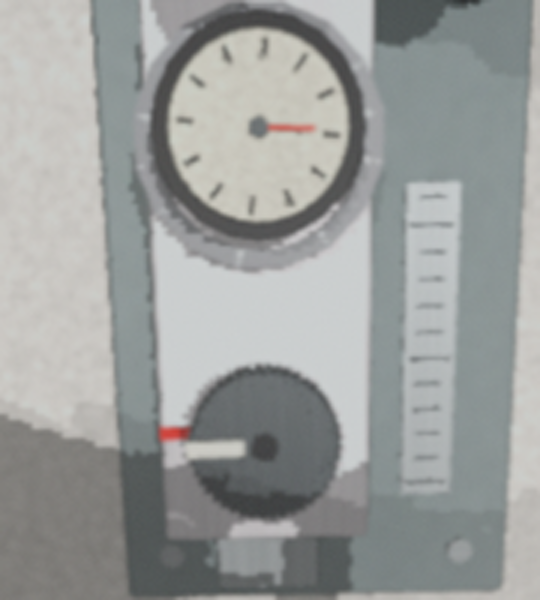

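The hub is at (264,447) and the line's outer end at (188,450), so it lines up with the red mark, two turns out. Next I'll locate the saddle end.

Run:
```python
from ang import *
s=np.load('s5.npy',allow_pickle=True).item()
C=lambda x,y:(190+(x+.5)/3-.5,40+(y+.5)/3-.5)
print(ang(s,C(264,447),C(188,450),.09))
e=ray('wrist',[C(166,539),C(368,535)],.062,s);print(e.round(4),e.mean(0))
print('end in tool',(Rt(s).T@(e.mean(0)-s['tool_pos'])).round(4))
```

```text
(array([[ 0.5728, -0.0128,  0.09  ],
       [ 0.5485, -0.0173,  0.09  ]]), np.float64(0.03140691087456027))
[[ 0.543  -0.0575  0.062 ]
 [ 0.6158 -0.0454  0.062 ]] [ 0.57937811 -0.05146347  0.062     ]
end in tool [-0.0172  0.0017  0.1357]
```

Emit:
{"name": "carry_out", "arguments": {"commands": [[[-42,2,0],0],[[-42,2,50],0],[[-42,2,100],0],[[-42,2,140],0],[[-42,2,154],0]]}}

```text
clock: 15.9
tool_pos: [0.5798, -0.0752, 0.0396]
tcp_rot: [-0.004, 0.655, 0.756, -0.002]
contact_force: [-0.6, 0.1, -0.2]
opening: 0.009
grasp_force: 0.0
```

Emit:
{"name": "carry_out", "arguments": {"commands": [[[0,0,0],0],[[2,0,0],0],[[4,0,0],0],[[7,0,0],0],[[10,0,0],0]]}}

```text
clock: 16.4
tool_pos: [0.5839, -0.0663, 0.0466]
tcp_rot: [0.001, 0.655, 0.756, 0.001]
contact_force: [-0.4, -0.0, -0.6]
opening: 0.005
grasp_force: 0.0
```

Emit:
{"name": "carry_out", "arguments": {"commands": [[[3,0,0],0],[[6,0,0],0],[[9,0,0],0],[[12,0,0],0],[[15,0,0],0]]}}

```text
clock: 16.9
tool_pos: [0.581, -0.0518, 0.0453]
tcp_rot: [0.001, 0.655, 0.756, 0.0]
contact_force: [-0.0, -3.1, 2.5]
opening: 0.005
grasp_force: 1.7
```

Emit:
{"name": "carry_out", "arguments": {"commands": [[[5,0,0],0],[[11,0,0],0],[[17,0,0],0],[[23,0,0],0],[[29,0,0],0]]}}

```text
clock: 17.4
tool_pos: [0.5762, -0.0222, 0.0448]
tcp_rot: [-0.0, 0.655, 0.756, -0.0]
contact_force: [0.8, -4.1, 3.0]
opening: 0.004
grasp_force: 1.9
```

Emit:
{"name": "carry_out", "arguments": {"commands": [[[6,0,0],0],[[11,0,0],0],[[16,0,0],0],[[20,0,0],0],[[23,0,0],0]]}}

```text
clock: 17.9
tool_pos: [0.5726, 0.0005, 0.0445]
tcp_rot: [-0.0, 0.655, 0.756, -0.0]
contact_force: [0.1, -3.8, 2.4]
opening: 0.009
grasp_force: 1.7
```

Emit:
{"name": "carry_out", "arguments": {"commands": [[[1,0,0],0],[[2,0,0],0],[[3,0,0],0],[[4,0,0],0],[[5,0,0],0]]}}

```text
clock: 18.4
tool_pos: [0.5719, 0.0049, 0.0445]
tcp_rot: [-0.0, 0.655, 0.756, -0.0]
contact_force: [-0.8, -3.6, 1.7]
opening: 0.005
grasp_force: 1.6
```

Not at the stop yet, so I'll keep pushing until the force rises.

Emit:
{"name": "carry_out", "arguments": {"commands": [[[1,0,0],0],[[2,0,0],0],[[3,0,0],0],[[4,0,0],0],[[5,0,0],0]]}}

```text
clock: 18.9
tool_pos: [0.5716, 0.0067, 0.0446]
tcp_rot: [0.002, 0.654, 0.756, -0.002]
contact_force: [-0.9, -13.7, -0.8]
opening: 0.005
grasp_force: 6.4
```

Emit:
{"name": "carry_out", "arguments": {"commands": [[[0.5,0,0],0],[[1,0,0],0],[[1.5,0,0],0],[[2,0,0],0],[[2,0,0],0]]}}

```text
clock: 19.4
tool_pos: [0.5716, 0.0068, 0.0447]
tcp_rot: [0.003, 0.654, 0.756, -0.003]
contact_force: [-1.0, -15.6, -0.6]
opening: 0.004
grasp_force: 7.9
```

The force has risen to 15 N and the position is steady, so the saddle is home. Backing away and rising.

Emit:
{"name": "carry_out", "arguments": {"commands": [[[-8,0,0],0],[[-25,0,0],0],[[-45,0,0],0],[[-60,0,0],0],[[-60,0,-5],0]]}}

```text
clock: 19.9
tool_pos: [0.5799, -0.0491, 0.0493]
tcp_rot: [-0.0, 0.656, 0.755, 0.0]
contact_force: [-0.2, -0.0, 0.1]
opening: 0.008
grasp_force: 0.0
```

Emit:
{"name": "carry_out", "arguments": {"commands": [[[0,0,-40],0],[[0,0,-80],0],[[0,0,-120],0],[[0,0,-150],0],[[0,0,-150],0]]}}

```text
clock: 20.4
tool_pos: [0.5837, -0.0474, 0.2063]
tcp_rot: [0.005, 0.655, 0.756, 0.003]
contact_force: [0.2, -0.1, 0.1]
opening: 0.007
grasp_force: 0.0
```

Emit:
{"name": "carry_out", "arguments": {"commands": [[[0,0,0],0],[[0,0,0],0],[[0,0,0],0],[[0,0,0],0],[[0,0,0],0]]}}

```text
clock: 20.9
tool_pos: [0.5794, -0.0474, 0.1987]
tcp_rot: [-0.001, 0.655, 0.756, -0.0]
contact_force: [0.4, -0.1, -0.0]
opening: 0.005
grasp_force: 0.0
```

Run:
```python
from h import *
s=manip.state(); print(s['clock'],s['tool_pos'],s['contact_force']);np.save('s6.npy',s,allow_pickle=True)
f=vision.grab_frame('wrist');cv2.imwrite('pics/w6.png',f[:,:,::-1])
```

```text
20.9 [ 0.57936088 -0.04740656  0.19866113] [ 0.35207764 -0.12503954 -0.00484763]
```

View pics/w6.png

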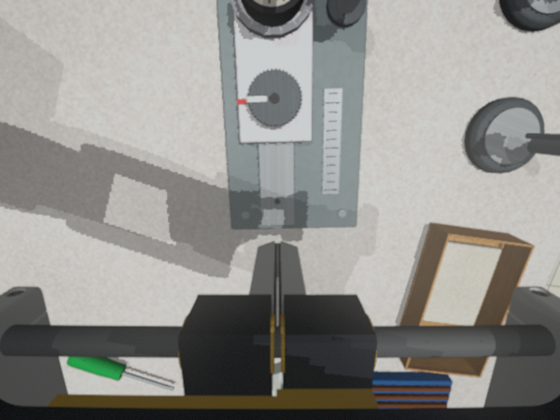

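The picture shows the hub at (274,98) with its line still level with the red mark at (242,101). I'll check the travel, then hand in.

Run:
```python
from ang import *
from bench import workorder
s=np.load('s6.npy',allow_pickle=True).item()
h,a=ang(s,(274,98.5),(250,99.5),.09)
t=np.linalg.norm(h[0][:2]-[.5727,-.0127]);print(h,a,t)
if t>.065: print(workorder.close_job())
```

```text
[[0.5615 0.0558 0.09  ]
 [0.5402 0.0519 0.09  ]] 0.028983129201910707 0.06940958147114851
the job is handed in; nothing more can be done
None
```

The job is handed in: the clamp screw measures two full turns out (within about 0.03 rad), the saddle is home against its stop (69.4 mm measured of 70, 15 N at the stop), and the arm is clear; the verdict was not shown to me.

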